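# Square a print frame in the framing jig and clamp it

## Robot

A 6-joint arm with a two-finger parallel gripper is mounted at the origin on the work surface. World frame = base frame: x ahead of the robot, y to its left, z up, the work surface at z = 0. Lengths are in m, angles in rad, forces in N, time in s.
With the tool pointing down it reaches from about 0.3 to 0.875 m from the base axis. Payload 6.4 kg.
Tool frame: the origin (TCP) lies between the finger pads; the fingertips stand 25 mm ahead of it and the grasp point (between the pads) lies 6 mm ahead of it; z points along the fingers, y is the line along which they close (so a half turn about z gives the same grasp; the last joint's range is limited). The gripper opens to 85 mm and grips with 20 to 120 N. Pads are 22 mm wide; open, the fingers measure 114 mm over their backs; the gripper's body (76 mm by 85 mm) begins 54 mm behind the grasp point. The pads swing forward as they close: fully open they stand 13 mm farther back than shut.
Start: joints at [0.926, 0.181, 1.607, -0, 1.354, -0.206], TCP at [0.244, 0.521, 0.256] pointing down, gripper open.
Joint ranges: [-2.99, 2.99], [-0.89, 2.07], [0.3, 2.58], [-1.14, 4.28], [0, 2.63], [-3.12, 3.12]. Speed limits (rad/s): [2.57, 2.57, 3.01, 3.14, 3.14, 3.14].

## Interface

Orientations are given as a unit quaternion [w, x, y, z].
In Python, from bench import ctrl gives the robot as it stands.
- The arm moves only by the tool servo_tool, never from a script. Its argument "series" is text: rows parted by semicolons, each of 7 numbers parted by spaces: the gripper command: -1 is fully open, 1 is shut, values between are in proportion, then the shift along the tool's x, y, z in m, then the turn, a rotation vector about the tool's x, y, z in degrees. A call has 1 to 12 rows; each row is the pose to reach, as a shift and turn from the pose commanded when the call began, along the tool's axes at that moment; what a row does not reach only later rows make up. A row lasts 1/12 s, in which the tool goes at most 41.7 mm and 7.16 degrees, less where a joint would pass 70% of its speed; a pose out of reach is approached as far as the arm can. A call with a gripper value outside its range is refused whole. The fingers move at their own pace and stop on an object; the grip force is fixed at half the most. Time passes only in rows, so rows that repeat a pose let the fingers close. It gives the time, the measured TCP pose, the force, the opening and the grip force at its end, in the units of the state.
- ctrl.get_obs(): the state, without advancing time (a new reading comes with each control period).
- ctrl.camera(name): name is "scene" or "side" or "wrist"; returns a dict with "img" (400x640x3 uint8, red, green, blue), "z_map" (400x640 float32, m along the optical axis (not along the pixel's ray), 0 where there is no reading), "fovy" (degrees; the focal length in pixels is half the picture's height over the tangent of half this angle, whatever the lens; pixels are square), "cx", "cy" (the principal point, pixels), "extrinsics" (4x4, takes a point from camera to world coordinates); the wrist camera has in their place "T_tool_cam" (4x4, takes a point from camera to tool coordinates, whose origin is the TCP and whose axes are the flange's). Camera axes: x right, y down, z forward; pixel columns grow to the right and rows downward; lengths in m; the calibration is good to about 2 mm. A picture is of the moment at which its call begins: read the wrist's pose just before it.
- ctrl.hand_in(): hands the job in; it is judged then, once.
The state is a dict: "time_s": time; "q": joint angles; "dq": joint speeds; "joint_efforts": joint torques, N m; "eef_pos": TCP position; "eef_rot": TCP orientation; "wrist_force": force on the tool from outside, world axes, zero at the start; "torque": the same for the moment, N m; "opening": opening from 0.0 (shut) to 1.0 (fully open); "grasp_force": force on a finger pad.
Only numpy, scipy, OpenCV 4.12 (cv2) and the standard library are available. Lean on these libraries where they do the work, as an engineer would, in place of code of your own. Each camera call takes 0.05 s, during which the arm holds its last target. There are 200 camera calls.

## Task

Push the loose wooden picture frame fully home into the corner of the framing jig, its long side flush along the long fence and its short side flush against the short fence. Then swing the hold-down bar across over the frame and press it down until its pad rests on the frame; let go with the frame still square in the corner, and leave the jar, hoop and brush where they are.

Things in the scene. Friction and masses are not known exactly. Their poses are not given: they have to be found in the camera images.
- corner (a point): Inside corner of the jig's two fences, at the top of its fixed board. Fences: dark wood strips 15 mm thick, 16 mm above the board. Long fence: inner face is the plane x = 0 here, from this point 210 mm towards -y. Short fence: inner face is the plane y = 0, 150 mm towards -x. The frame belongs at x < 0, y < 0. x, y level and turned with the jig (within 0.3 rad of the world's), z up.
- jig: The plywood framing jig, fixed to the table. Origin straight below point corner, at the board's underside; same axes. The board is 12 mm thick and stretches from +60 to -220 mm along x and from +30 to -260 mm along y.
- frame: Loose pale-wood picture frame lying face up on the board, about 0.2 kg: 100 mm (its x) by 140 mm (its y), 22 mm high, rails 24 mm wide, a blue print recessed 12 mm in it. Origin: centre of its underside, z up. Starts off both fences, askew by under 0.4 rad, +x side towards the long fence, +y side towards the short one; home, its centre is 50 mm from the long and 70 mm from the short fence.
- grip (a point): On the hold-down's upright axis (x 27, y -70 mm of point corner, outside the long fence), in its black wing grip, 12 mm below its top; 64 mm above the board when raised. Wing: 16 mm wide (x), 42 long (y), 28 high. Under it, in line, a bar 16 mm wide, 12 thick points to -y here, a rubber pad beneath it 40 mm from the axis; fingers can straddle wing and bar. Axes turn with it.
- hold_swing (a joint): Turn of the hold-down about its upright axis, in rad: at 0 the bar points along the long fence, away from the corner; it grows clockwise seen from above; at 1.57 the bar points square across the long fence over the frame (stop at 1.6). Stiff, 0.04 N m, stays where left.
- hold_press (a joint): How far the hold-down (bar, pad and wing grip together) has been pressed down, in m: 0 fully raised (the pad then passes 10 mm above the top of the frame), about 0.010 when the pad rests on the frame, end of travel 0.016. Slides with about 4 N of friction and stays where left.
- jar: Bystander: glass jar with metal lid, 56 mm across, 65 mm high, beside the short fence. Origin at the centre of its underside.
- hoop: Bystander: wooden embroidery hoop, 124 mm across, 12 mm high, lying on the table to the -y side of the jig. Origin at its centre, underside.
- brush: Bystander: brush 190 mm long lying on the table beyond the short fence. Origin under its middle.
Things that resemble listed ones, but are neither listed nor needed, are in the scene too. What is shaped like the frame but black, orange or purple is not meant.

How it is judged:
By the outcome, as a careful person would: the job done as asked, in the order asked, and still so for the second after the job is handed in, with the robot touching nothing.
It also fails if it takes over 56 s, if anything falls off the work surface, if the arm or the gripper's body presses on something with over 40 N, if the wrist force passes 120 N, or if a joint passes its speed limit or range.

## Working session

There is one attempt and no reset: what is moved stays moved. The work goes in short steps, Python scripts to look and compute and a tool call to move; the robot and the scene stay as the last step left them, time stands still between calls to the robot, and variables do not carry over. Pictures are saved under pics/ and viewed, at most 11 in all, crops included, and the job is handed in when it is done.

Besides the shell and the picture viewer there is one more tool, called after ">>>" as name(argument=value, ...) on one line, values as JSON. servo_tool: Moves the arm, as the interface text tells. Its arguments: {"type":"object","properties":{"series":{"type":"string"}},"required":["series"]}

```bash
mkdir -p pics; cat > h.py <<'E'
import numpy as np,cv2
from bench import ctrl
from scipy.spatial.transform import Rotation as R
def cam(n):
    o=ctrl.get_obs(); c=ctrl.camera(n)
    if n=="wrist":
        q=o["eef_rot"]; T=np.eye(4); T[:3,:3]=R.from_quat([q[1],q[2],q[3],q[0]]).as_matrix(); T[:3,3]=o["eef_pos"]
        c["extrinsics"]=T@np.array(c["T_tool_cam"])
    return c
def ray(c,uv,z):
    f=200/np.tan(np.radians(c["fovy"])/2); uv=np.atleast_2d(uv).astype(float)
    d=np.c_[(uv[:,0]-c["cx"])/f,(uv[:,1]-c["cy"])/f,np.ones(len(uv))]
    E=np.array(c["extrinsics"]); d=d@E[:3,:3].T; o=E[:3,3]
    return o+d*((z-o[2])/d[:,2])[:,None]
def cloud(c):
    f=200/np.tan(np.radians(c["fovy"])/2); v,u=np.mgrid[:400,:640]; z=c["z_map"]
    p=np.stack([(u-c["cx"])/f*z,(v-c["cy"])/f*z,z],-1)
    E=np.array(c["extrinsics"]); return p@E[:3,:3].T+E[:3,3]
E
python3 - <<'E'
from h import *
print(ctrl.get_obs())
for n in("scene","side","wrist"):
    c=cam(n); cv2.imwrite(f"pics/{n}0.png",c["img"][...,::-1]); np.save(f"{n}0.npy",c,allow_pickle=True)
    print(n,c["fovy"],c["cx"],c["cy"],np.round(c["extrinsics"],3).tolist())
a=cv2.imread("pics/scene0.png");b=cv2.imread("pics/side0.png");
cv2.imwrite("pics/both0.png",cv2.resize(np.vstack([a,b]),(480,600)))
E
```

```text
{'time_s': 0.0, 'q': array([ 9.25707108e-01,  1.81547150e-01,  1.60805302e+00,  4.01192533e-05,
        1.35382593e+00, -2.06321582e-01]), 'dq': array([ 2.02456860e-05,  7.37487271e-04, -2.82506795e-04, -7.28020950e-05,
        5.79893459e-04,  1.90513828e-04]), 'joint_efforts': array([-4.68152975e-04, -4.44886386e+01, -3.51330364e+01, -3.92979773e-04,
        9.20268969e-03, -1.34580586e-05]), 'eef_pos': array([0.24392899, 0.52010273, 0.25535895]), 'eef_rot': array([-3.96411748e-04,  2.17632392e-01,  9.76030379e-01, -8.26818519e-04]), 'wrist_force': array([-0.09600304, -0.6814694 ,  0.34987911]), 'torque': array([ 0.01129986, -0.00989201,  0.01401723]), 'grasp_force': 0.0, 'opening': 1.001420598221777}
scene 42.5866006048198 323.8866882293198 208.1836351042143 [[0.639, 0.526, -0.561, 1.248], [0.769, -0.43, 0.473, -0.604], [0.008, -0.734, -0.679, 0.913], [0.0, 0.0, 0.0, 1.0]]
side 43.93690930927908 314.8825887392916 196.96230647983649 [[0.785, -0.444, 0.432, -0.065], [-0.619, -0.564, 0.546, -0.799], [0.001, -0.696, -0.718, 1.117], [0.0, 0.0, 0.0, 1.0]]
wrist 71.69380154762658 320.425167239736 199.69666497174592 [[0.426, 0.855, 0.296, 0.167], [0.905, -0.402, -0.141, 0.555], [-0.002, 0.328, -0.945, 0.374], [0.0, 0.0, 0.0, 1.0]]
```

View pics/scene0.png

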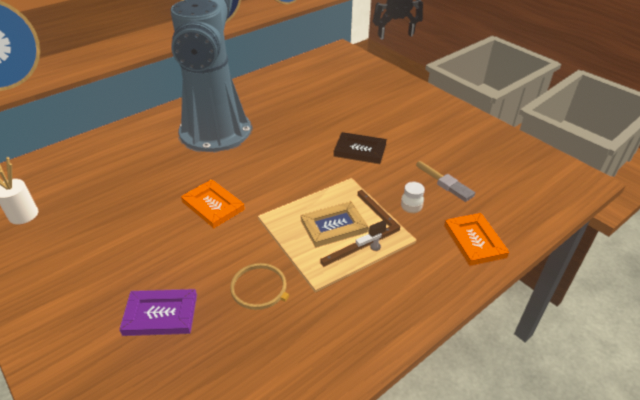

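View pics/side0.png

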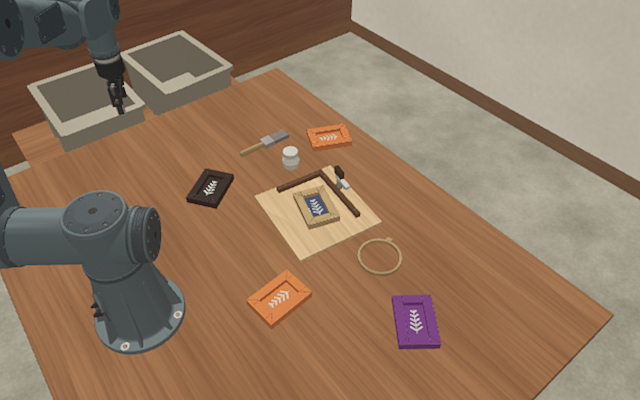

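The scene view shows the jig at about (335,232), and the side view at (318,212). The frame candidates are black (360,148), orange (213,202) and (476,238), purple (160,312), and pale wood with a blue print (335,222) on the board. Only the pale one fits. The hold-down is at about (372,241). I'll measure these now and confirm in an enlarged crop.

```bash
python3 - <<'E'
from h import *
for n,(x0,x1,y0,y1) in {"scene":(250,425,170,295),"side":(245,390,155,265)}.items():
    c=np.load(n+"0.npy",allow_pickle=True).item(); p=cloud(c); im=c["img"]; 
    cv2.imwrite(f"pics/c_{n}.png",cv2.resize(im[y0:y1,x0:x1,::-1],None,fx=4,fy=4,interpolation=cv2.INTER_CUBIC))
    hsv=cv2.cvtColor(im,cv2.COLOR_RGB2HSV).astype(int); H,S,V=hsv[...,0],hsv[...,1],hsv[...,2]
    roi=np.zeros(H.shape,bool); roi[y0:y1,x0:x1]=1
    print(n,"hsv board/frame/fence samples",hsv[265,320] if n=="scene" else hsv[240,300])
    z=p[...,2]
    # board outline: largest region z>8mm in roi
    m=(roi&(z>.006)&(z<.12)).astype(np.uint8)
    k,l,s,_=cv2.connectedComponentsWithStats(m); b=1+s[1:,4].argmax(); B=l==b
    pb=p[B&(z<.018)]; r=cv2.minAreaRect((pb[:,:2]*1000).astype(np.float32)); print("board",r,np.median(pb[:,2]))
    fen=B&(V<110)&(z>.02)&(z<.034)
    pf=p[fen]; print("fence n",len(pf),np.median(pf[:,2]))
    fr=B&(V>120)&(z>.029)&(z<.039)
    pq=p[fr]; print("frame top",len(pq),np.median(pq[:,2]),cv2.minAreaRect((pq[:,:2]*1000).astype(np.float32)))
    hi=B&(z>.045); ph=p[hi]; print("hi",len(ph),ph.mean(0),ph.max(0),ph.min(0))
E
python3 -c "
import cv2,numpy as np
a=cv2.imread('pics/c_scene.png');print(a.shape)"
```

```text
scene hsv board/frame/fence samples [ 20 125 243]
board ((573.6768798828125, 0.079833984375), (293.4535827636719, 284.9771423339844), 82.45394897460938) 0.010483194752580693
fence n 267 0.023847257079092077
frame top 1139 0.03231142688720168 ((602.1030883789062, 20.6590576171875), (205.43173217773438, 178.76718139648438), 81.91785430908203)
hi 368 [0.68635306 0.01513995 0.06812619] [0.69801146 0.0515165  0.08974015] [ 0.66793472 -0.02466457  0.04563821]
side hsv board/frame/fence samples [ 18  89 210]
board ((576.2544555664062, 2.124053955078125), (299.8254089355469, 290.4683837890625), 81.44982147216797) 0.012647610655730168
fence n 474 0.02630958399444705
frame top 816 0.03439965163817904 ((595.6998291015625, 26.014366149902344), (211.0799560546875, 172.46507263183594), 84.7406005859375)
hi 183 [0.67980433 0.01615001 0.07034343] [0.69456608 0.05274236 0.09303315] [ 0.66894766 -0.02255898  0.04625475]
(500, 700, 3)
```

View pics/c_scene.png

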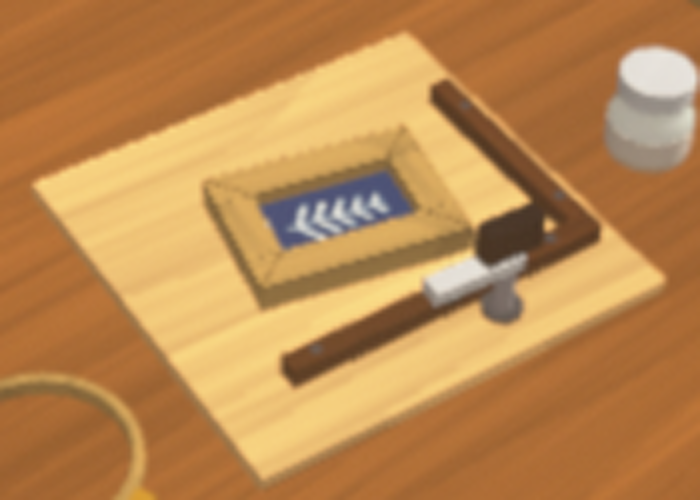

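The crop confirms the pale frame with the blue print, at crop centre (337,210), i.e. scene (334,222). The jig's yaw is about -8° and the corner is near (0.670, 0.104). Next I move above it for a close look.

>>> servo_tool(series="0 -0.26 -0.15 0.02 0 0 40; 0 -0.26 -0.15 0.02 0 0 40; 0 -0.26 -0.15 0.02 0 0 40; 0 -0.26 -0.15 0.02 0 0 40; 0 -0.26 -0.15 0.02 0 0 40; 0 -0.26 -0.15 0.02 0 0 40; 0 -0.26 -0.15 0.02 0 0 40; 0 -0.26 -0.15 0.02 0 0 40; 0 -0.26 -0.15 0.02 0 0 40; 0 -0.26 -0.15 0.02 0 0 40")

```text
time_s: 0.98
eef_pos: [0.4158, 0.2742, 0.2361]
eef_rot: [-0.0, 0.539, 0.842, -0.0]
wrist_force: [-0.5, 1.0, -0.0]
opening: 0.497
grasp_force: 0.0
```

>>> servo_tool(series="0 -0.303 0.05 0.02 0 0 33; 0 -0.303 0.05 0.02 0 0 33; 0 -0.303 0.05 0.02 0 0 33; 0 -0.303 0.05 0.02 0 0 33; 0 -0.303 0.05 0.02 0 0 33; 0 -0.303 0.05 0.02 0 0 33; 0 -0.303 0.05 0.02 0 0 33; 0 -0.303 0.05 0.02 0 0 33; 0 -0.303 0.05 0.02 0 0 33; 0 -0.303 0.05 0.02 0 0 33; 0 -0.303 0.05 0.02 0 0 33")

```text
time_s: 1.9
eef_pos: [0.5879, 0.0227, 0.216]
eef_rot: [-0.001, 0.755, 0.656, -0.0]
wrist_force: [0.2, -0.1, 0.4]
opening: 0.495
grasp_force: 0.0
```

```bash
python3 - <<'E'
from h import *
o=ctrl.get_obs(); print(o["eef_pos"],o["eef_rot"],o["q"])
c=cam("wrist"); np.save("w1.npy",c,allow_pickle=True); cv2.imwrite("pics/w1.png",c["img"][...,::-1])
p=cloud(c); z=p[...,2]
hsv=cv2.cvtColor(c["img"],cv2.COLOR_RGB2HSV); 
for (v,u) in ((200,320),(150,320),(250,320),(200,250),(200,400)): print(v,u,hsv[v,u],p[v,u].round(3))
m=cv2.inRange(hsv,(105,70,40),(130,255,200)); k,l,s,ce=cv2.connectedComponentsWithStats(m); 
print([(s[i].tolist()) for i in range(1,k) if s[i,4]>200])
E
```

```text
[0.58786973 0.02270057 0.21602783] [-7.08522360e-04  7.54815300e-01  6.55936997e-01 -1.31902125e-04] [-1.63359777e-01  2.48434089e-01  1.61058497e+00  7.30971175e-04
  1.28383307e+00 -2.36178595e-02]
200 320 [107 209 105] [ 0.583 -0.002  0.023]
150 320 [ 19 155 224] [0.592 0.059 0.035]
250 320 [ 19 158 206] [ 0.575 -0.061  0.037]
200 250 [ 21 134 244] [0.497 0.006 0.012]
200 400 [ 20  29 106] [ 0.67  -0.004  0.053]
[[282, 162, 54, 75, 2472]]
```

View pics/w1.png

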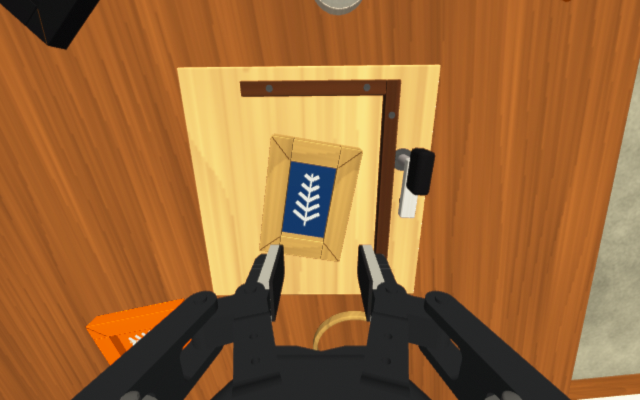

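The wrist view shows the frame at (311,198), turned clockwise relative to the jig. The fences' inner corner is near (385,97) and the wing grip is at (420,172), with the bar running down to (407,215). Now I measure the poses.

```bash
cat > m.py <<'E'
from h import *
def jig(c):
    hsv=cv2.cvtColor(c["img"],cv2.COLOR_RGB2HSV); H,S,V=[hsv[...,i].astype(int) for i in range(3)]
    p=ray(c,np.stack(np.mgrid[:640,:400],-1).reshape(-1,2),.028).reshape(640,400,3).transpose(1,0,2)
    return p,(V<135)&(V>40)&(S>110)&(H<16)
def local(P,C,a): 
    d=np.asarray(P)[...,:2]-C; return np.stack([d[...,0]*np.cos(a)+d[...,1]*np.sin(a),-d[...,0]*np.sin(a)+d[...,1]*np.cos(a)],-1)
def fit(c,C,a):
    p,m=jig(c)
    for _ in range(3):
        q=local(p,C,a); xs=[];
        for y in np.arange(-.2,-.125,.004):   # long fence strips, away from hold-down
            s=m&(abs(q[...,1]-y)<.002)&(q[...,0]>-.02)&(q[...,0]<.03)
            if s.sum()>5: v=np.sort(q[s][:,0]); xs.append((y,v.mean()-.0075,v[-1]-v[0]))
        ys=[]
        for x in np.arange(-.14,-.01,.004):
            s=m&(abs(q[...,0]-x)<.002)&(q[...,1]>-.02)&(q[...,1]<.03)
            if s.sum()>5: v=np.sort(q[s][:,1]); ys.append((x,v.mean()-.0075,v[-1]-v[0]))
        xs=np.array(xs);ys=np.array(ys)
        sx=np.polyfit(ys[:,0],ys[:,1],1); da=np.arctan(sx[0])
        lx=np.polyfit(xs[:,0],xs[:,1],1)
        R2=np.array([[np.cos(a),-np.sin(a)],[np.sin(a),np.cos(a)]])
        C=C+R2@np.array([np.median(xs[:,1]-lx[0]*0+np.tan(da)*xs[:,1]*0+da*xs[:,0]),sx[1]]); a+=da
    print("slopes long",np.degrees(lx[0]),"width",np.median(xs[:,2]),np.median(ys[:,2]))
    return C,a
def frame(c):
    hsv=cv2.cvtColor(c["img"],cv2.COLOR_RGB2HSV); m=cv2.inRange(hsv,(100,120,40),(130,255,200))
    k,l,s,_=cv2.connectedComponentsWithStats(m); i=1+s[1:,4].argmax()
    v,u=np.nonzero(l==i); P=ray(c,np.c_[u,v],.022)
    (cx,cy),(w,h),g=cv2.minAreaRect((P[:,:2]*1000).astype(np.float32))
    if w>h: g-=90; w,h=h,w
    print("print",w,h); return np.array([cx,cy])/1000,np.radians((g+45)%90-45 if abs(((g+90)%180)-90)<60 else g)
E
python3 - <<'E'
from m import *
c=np.load("w1.npy",allow_pickle=True).item()
C,a=fit(c,np.array([.670,.104]),np.radians(-8)); print("corner",C,np.degrees(a))
F,g=frame(c); print("frame",F,np.degrees(g),"in jig",local(F,C,a))
p=cloud(c); 
r=[c["img"][v,u] for v,u in((170,425),)];print(r)
b=(p[...,2]>.078)&(p[...,2]<.1); b[:, :380]=0;b[:,450:]=0;b[230:]=0
q=p[b]; print("wing top",len(q),q.mean(0),cv2.minAreaRect((q[:,:2]*1000).astype(np.float32)))
print("grip pred",C+np.array([[np.cos(a),-np.sin(a)],[np.sin(a),np.cos(a)]])@[.027,-.07])
E
```

```text
slopes long -1.8409554469348879 width 0.01606465855773869 0.01341014446329477
corner [0.66576584 0.10461885] -7.596929408586885
print 51.390499114990234 88.0694580078125
frame [ 0.56836017 -0.00126669] -17.545486450195312 in jig [-0.08255229 -0.11783349]
[array([22, 22, 22], dtype=uint8)]
wing top 869 [0.68255602 0.03417886 0.08757967] ((684.0482177734375, 32.802860260009766), (41.32512283325195, 16.423118591308594), 80.56314086914062)
grip pred [0.68327463 0.03166378]
```

>>> servo_tool(series="-0.3 -0.0185 -0.053 0.09 0 0 9.5; -0.3 -0.0185 -0.053 0.09 0 0 9.5; -0.3 -0.0185 -0.053 0.09 0 0 9.5; -0.3 -0.0185 -0.053 0.09 0 0 9.5; -0.3 -0.0185 -0.053 0.09 0 0 9.5; -0.3 -0.0185 -0.053 0.12 0 0 9.5; -0.3 -0.0185 -0.053 0.14 0 0 9.5; -0.3 -0.0185 -0.053 0.15 0 0 9.5; -0.3 -0.0185 -0.053 0.158 0 0 9.5; -0.3 -0.0185 -0.053 0.163 0 0 9.5; -0.3 -0.0185 -0.053 0.166 0 0 9.5; -0.3 -0.0185 -0.053 0.166 0 0 9.5")

```text
time_s: 2.95
eef_pos: [0.5342, 0.0096, 0.0507]
eef_rot: [0.0, 0.807, 0.59, 0.0]
wrist_force: [-0.6, 0.2, -0.4]
opening: 0.653
grasp_force: 0.0
```

```bash
python3 - <<'E'
from h import *
c=cam("wrist"); cv2.imwrite("pics/w2.png",c["img"][...,::-1])
E
```

```text
(no output)
```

View pics/w2.png

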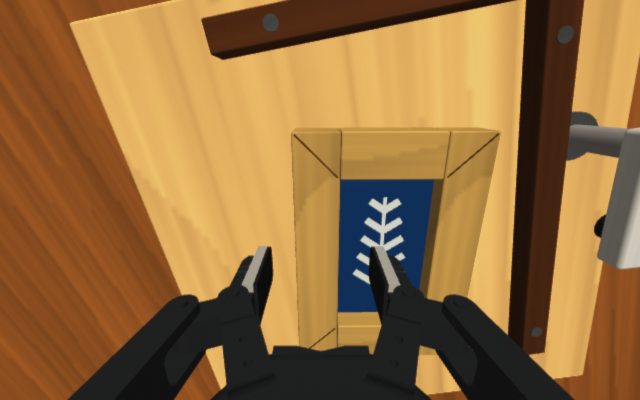

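The fingers straddle the left rail, which spans columns 298–338, and the right finger is in the recess at (385,260), square to the frame. I close on it.

>>> servo_tool(series="1 0 0 0 0 0 0; 1 0 0 0 0 0 0; 1 0 0 0 0 0 0; 1 0 0 0 0 0 0; 1 0 0 0 0 0 0; 1 0 0 0 0 0 0; 1 0 0 0 0 0 0; 1 0 0 0 0 0 0")

```text
time_s: 3.67
eef_pos: [0.5342, 0.0094, 0.0512]
eef_rot: [0.001, 0.807, 0.59, 0.0]
wrist_force: [-1.5, -0.0, 6.4]
opening: 0.261
grasp_force: 59.6
```

>>> servo_tool(series="1 0 0 -0.0005 0 0 -3; 1 0 0 -0.0005 0 0 -6; 1 0 0 -0.0005 0 0 -10; 1 0.006 0.003 -0.0005 0 0 -10; 1 0.012 0.006 -0.0005 0 0 -10; 1 0.018 0.009 -0.0005 0 0 -10; 1 0.024 0.012 -0.0005 0 0 -10; 1 0.030 0.015 -0.0005 0 0 -10; 1 0.036 0.018 -0.0005 0 0 -10; 1 0.039 0.0195 -0.0005 0 0 -10; 1 0.039 0.0195 -0.0005 0 0 -10; 1 0.039 0.0195 -0.0005 0 0 -10")

```text
time_s: 4.67
eef_pos: [0.5651, 0.0416, 0.0512]
eef_rot: [0.0, 0.753, 0.658, 0.001]
wrist_force: [2.2, 1.9, 3.6]
opening: 0.256
grasp_force: 59.4
```

```bash
python3 - <<'E'
from m import *
c=cam("wrist"); cv2.imwrite("pics/w3.png",c["img"][...,::-1])
E
```

```text
(no output)
```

View pics/w3.png

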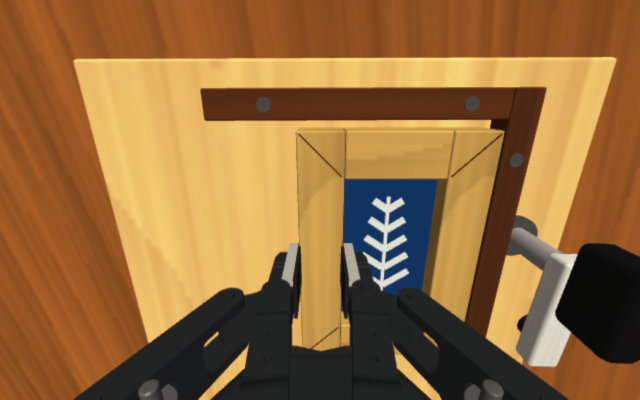

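The frame is almost square to the fences, with a few mm gap to each. The short-fence edge at row 120 sits above the frame's edge at row 130. I push in gently.

>>> servo_tool(series="1 0 0.001 0 0 0 0; 1 0 0.002 0 0 0 0; 1 0 0.003 0 0 0 0; 1 0 0.004 0 0 0 0; 1 0 0.005 0 0 0 0; 1 0 0.005 0 0 0 0")

```text
time_s: 5.22
eef_pos: [0.5671, 0.041, 0.0512]
eef_rot: [-0.002, 0.753, 0.659, -0.001]
wrist_force: [-9.3, 1.8, 15.7]
opening: 0.256
grasp_force: 60.7
```

>>> servo_tool(series="1 0.001 0 0 0 0 0; 1 0.002 0 0 0 0 0; 1 0.003 0 0 0 0 0; 1 0.004 0 0 0 0 0; 1 0.005 0 0 0 0 0; 1 0.005 0 0 0 0 0")

```text
time_s: 5.72
eef_pos: [0.5697, 0.0444, 0.0512]
eef_rot: [0.0, 0.753, 0.658, -0.0]
wrist_force: [-1.1, -3.1, 6.3]
opening: 0.257
grasp_force: 59.7
```

>>> servo_tool(series="1 0.001 0 0 0 0 0; 1 0.002 0 0 0 0 0; 1 0.003 0 0 0 0 0; 1 0.004 0 0 0 0 0; 1 0.004 0 0 0 0 0; 1 0.004 0 0 0 0 0")

```text
time_s: 6.22
eef_pos: [0.5702, 0.0457, 0.0512]
eef_rot: [0.002, 0.753, 0.658, -0.002]
wrist_force: [-3.1, -14.6, 7.6]
opening: 0.257
grasp_force: 59.8
```

>>> servo_tool(series="1 0 0.001 0 0 0 0; 1 0 0.002 0 0 0 0; 1 0 0.003 0 0 0 0; 1 0 0.003 0 0 0 0; 1 0 0.003 0 0 0 0")

```text
time_s: 6.63
eef_pos: [0.5705, 0.0456, 0.0512]
eef_rot: [-0.0, 0.752, 0.659, -0.004]
wrist_force: [-14.2, -14.6, 17.9]
opening: 0.259
grasp_force: 60.9
```

```bash
python3 - <<'E'
from m import *
c=cam("wrist"); cv2.imwrite("pics/w4.png",c["img"][80:280,280:580,::-1].repeat(2,0).repeat(2,1))
E
```

```text
(no output)
```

View pics/w4.png

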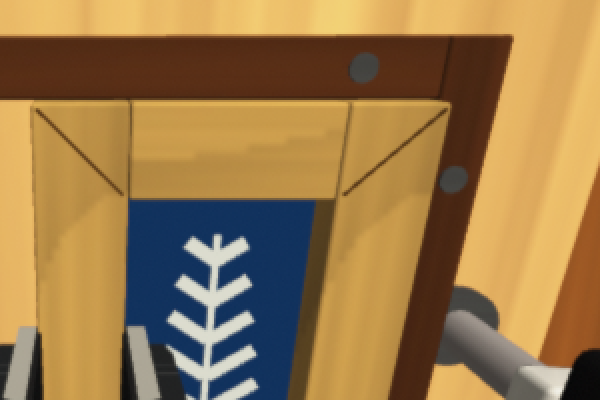

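The frame is seated: its top edge meets the short fence at crop row 100 and its right edge lies along the long fence. Contact forces are about 14 N each way. I release and lift to check.

>>> servo_tool(series="0.3 0 0 0 0 0 0; 0.1 0 0 0 0 0 0; -0.1 0 0 0 0 0 0; -0.3 0 0 0 0 0 0; -0.3 0 0 0 0 0 0; -0.3 0 0 -0.03 0 0 0; -0.3 0 0 -0.06 0 0 0; -0.3 0 0 -0.1 0 0 0; -0.3 0 0 -0.13 0 0 0; -0.3 0 0 -0.15 0 0 0; -0.3 0 0 -0.15 0 0 0; -0.3 0 0 -0.15 0 0 0")

```text
time_s: 7.68
eef_pos: [0.574, 0.0489, 0.2022]
eef_rot: [0.001, 0.753, 0.659, 0.001]
wrist_force: [-1.3, -0.6, -0.2]
opening: 0.65
grasp_force: 0.0
```

```bash
python3 - <<'E'
from m import *
c=cam("wrist"); cv2.imwrite("pics/w5.png",c["img"][...,::-1])
C,a=fit(c,np.array([.666,.104]),np.radians(-7.7)); print("corner",C,np.degrees(a))
F,g=frame(c); print("frame",F,np.degrees(g),"in jig",local(F,C,a))
p=cloud(c); b=(p[...,2]>.078)&(p[...,2]<.1)&(abs(p[...,0]-.683)<.03)&(abs(p[...,1]-.032)<.04)
q=p[b]; print("wing top",len(q),cv2.minAreaRect((q[:,:2]*1000).astype(np.float32)))
print("grip pred",C+np.array([[np.cos(a),-np.sin(a)],[np.sin(a),np.cos(a)]])@[.027,-.07])
E
```

```text
slopes long -3.23356860958874 width 0.012038069189991292 0.012542734085948058
corner [0.66752496 0.10453658] -7.5791357257608665
print 50.75215530395508 87.61776733398438
frame [0.60838721 0.04110205] -7.585739135742188 in jig [-0.05025438 -0.07068034]
wing top 930 ((683.7000122070312, 33.03255844116211), (41.02589416503906, 15.89798641204834), 78.95099639892578)
grip pred [0.6850564  0.03158695]
```

View pics/w5.png

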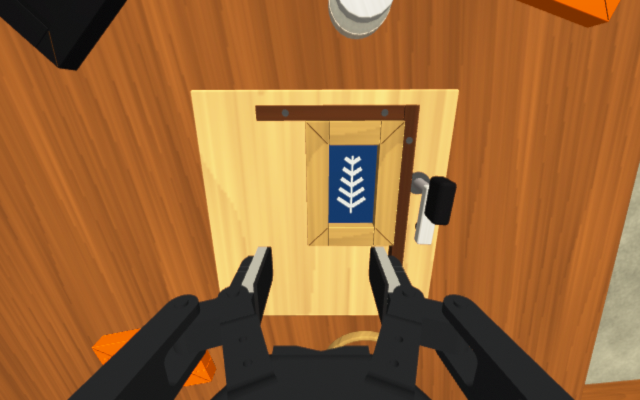

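The frame is home: centre at jig (-50.3, -70.7) mm, 0.0° off. The wing grip is at pixel (440,200), world (0.684, 0.032). I go onto it.

>>> servo_tool(series="-0.3 -0.002 0.111 0.03 0 0 0; -0.3 -0.002 0.111 0.03 0 0 0; -0.3 -0.002 0.111 0.03 0 0 0; -0.3 -0.002 0.111 0.04 0 0 0; -0.3 -0.002 0.111 0.06 0 0 0; -0.3 -0.002 0.111 0.085 0 0 0; -0.3 -0.002 0.111 0.1 0 0 0; -0.3 -0.002 0.111 0.11 0 0 0; -0.3 -0.002 0.111 0.115 0 0 0; -0.3 -0.002 0.111 0.12 0 0 0; -0.3 -0.002 0.111 0.12 0 0 0")

```text
time_s: 8.65
eef_pos: [0.6827, 0.032, 0.0804]
eef_rot: [-0.0, 0.753, 0.658, -0.0]
wrist_force: [-0.1, 0.0, 1.1]
opening: 0.654
grasp_force: 0.0
```

```bash
python3 - <<'E'
from m import *
c=cam("wrist"); cv2.imwrite("pics/w6.png",c["img"][...,::-1])
E
```

```text
(no output)
```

View pics/w6.png

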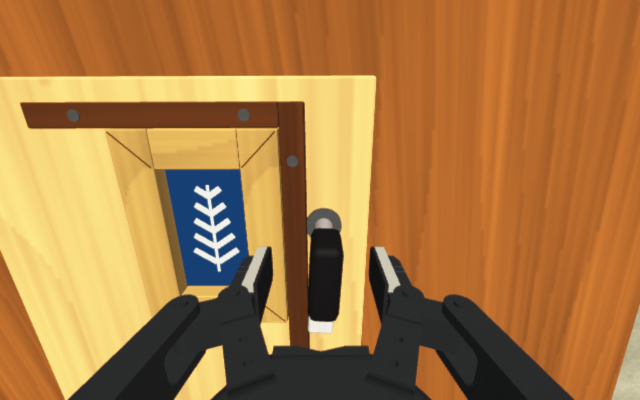

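The wing (columns 308–342) is between the fingers, about 1 mm right of the middle. I shift and close.

>>> servo_tool(series="-0.3 0 0.0013 0 0 0 0; 1 0 0.0013 0 0 0 0; 1 0 0.0013 0 0 0 0; 1 0 0.0013 0 0 0 0; 1 0 0.0013 0 0 0 0; 1 0 0.0013 0 0 0 0; 1 0 0.0013 0 0 0 0; 1 0 0.0013 0 0 0 0; 1 0 0.0013 0 0 0 0; 1 0 0.0013 0 0 0 0")

```text
time_s: 9.53
eef_pos: [0.6846, 0.0317, 0.0811]
eef_rot: [0.0, 0.753, 0.658, 0.0]
wrist_force: [1.4, -0.7, 3.4]
opening: 0.173
grasp_force: 59.5
```

>>> servo_tool(series="1 0 0 0 0 0 4; 1 0 0 0 0 0 8; 1 0 0 0 0 0 12; 1 0 0 0 0 0 16; 1 0 0 0 0 0 20; 1 0 0 0 0 0 24; 1 0 0 0 0 0 28; 1 0 0 0 0 0 32; 1 0 0 0 0 0 36; 1 0 0 0 0 0 40; 1 0 0 0 0 0 44; 1 0 0 0 0 0 45")

```text
time_s: 10.53
eef_pos: [0.6838, 0.0322, 0.0806]
eef_rot: [-0.0, 0.948, 0.319, -0.0]
wrist_force: [-0.4, 1.7, 4.3]
opening: 0.178
grasp_force: 59.4
```

>>> servo_tool(series="1 0 0 0 0 0 4; 1 0 0 0 0 0 8; 1 0 0 0 0 0 12; 1 0 0 0 0 0 16; 1 0 0 0 0 0 20; 1 0 0 0 0 0 24; 1 0 0 0 0 0 28; 1 0 0 0 0 0 32; 1 0 0 0 0 0 36; 1 0 0 0 0 0 40; 1 0 0 0 0 0 44.5; 1 0 0 0 0 0 44.5")

```text
time_s: 11.53
eef_pos: [0.6836, 0.033, 0.0805]
eef_rot: [-0.001, 0.998, -0.063, -0.001]
wrist_force: [-0.9, 5.0, 2.9]
opening: 0.177
grasp_force: 59.5
```

```bash
python3 - <<'E'
from m import *
s=cam("scene");w=cam("wrist")
a=cv2.resize(s["img"][170:295,250:425],(700,500))[:, :, ::-1]
b=w["img"][...,::-1]
cv2.imwrite("pics/w7.png",np.hstack([cv2.resize(a,(400,286)),cv2.resize(b,(400,250),).copy() if 0 else cv2.copyMakeBorder(cv2.resize(b,(400,250)),0,36,0,0,0)]))
E
```

```text
(no output)
```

View pics/w7.png

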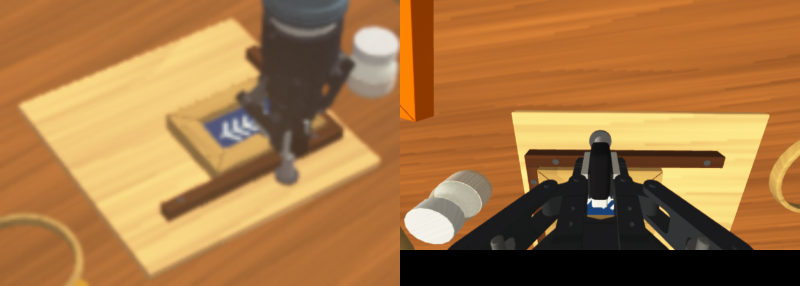

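The hold-down has swung about 89.5°, and the bar points over the frame (white bar end near (600,205) in the montage). Now I press down.

>>> servo_tool(series="1 0 0 0.001 0 0 0; 1 0 0 0.002 0 0 0; 1 0 0 0.003 0 0 0; 1 0 0 0.004 0 0 0; 1 0 0 0.005 0 0 0; 1 0 0 0.006 0 0 0; 1 0 0 0.007 0 0 0; 1 0 0 0.008 0 0 0; 1 0 0 0.008 0 0 0; 1 0 0 0.008 0 0 0")

```text
time_s: 12.47
eef_pos: [0.6836, 0.0329, 0.0722]
eef_rot: [-0.001, 0.998, -0.06, -0.001]
wrist_force: [-1.0, 6.2, 1.6]
opening: 0.179
grasp_force: 59.4
```

>>> servo_tool(series="1 0 0 0.001 0 0 0; 1 0 0 0.002 0 0 0; 1 0 0 0.002 0 0 0; 1 0 0 0.002 0 0 0")

```text
time_s: 12.8
eef_pos: [0.6838, 0.0329, 0.0714]
eef_rot: [-0.001, 0.998, -0.06, -0.001]
wrist_force: [-3.9, 5.6, 8.5]
opening: 0.175
grasp_force: 60.4
```

>>> servo_tool(series="1 0 0 0.001 0 0 0; 1 0 0 0.002 0 0 0; 1 0 0 0.002 0 0 0; 1 0 0 0.002 0 0 0")

```text
time_s: 13.13
eef_pos: [0.6843, 0.0329, 0.0711]
eef_rot: [-0.001, 0.998, -0.06, 0.0]
wrist_force: [-6.1, 5.8, 15.5]
opening: 0.18
grasp_force: 61.5
```

The pad is seated: the force climbs while travel stops at about 10 mm. I release and lift away.

>>> servo_tool(series="0.4 0 0 0 0 0 0; 0.2 0 0 0 0 0 0; 0 0 0 0 0 0 0; -0.2 0 0 0 0 0 0; -0.3 0 0 0 0 0 0; -0.3 0 0 0 0 0 0; -0.3 0 0 -0.02 0 0 0; -0.3 0 0 -0.05 0 0 0; -0.3 0 0 -0.08 0 0 0; -0.3 0 0 -0.11 0 0 0; -0.3 0 0 -0.14 0 0 0; -0.3 0 0 -0.15 0 0 0")

```text
time_s: 14.13
eef_pos: [0.6864, 0.0314, 0.2247]
eef_rot: [0.0, 0.998, -0.062, 0.004]
wrist_force: [0.9, -0.4, 1.1]
opening: 0.651
grasp_force: 0.0
```

>>> servo_tool(series="-0.3 0.06 0 -0.03 0 0 0; -0.3 0.06 0 -0.03 0 0 0; -0.3 0.06 0 -0.03 0 0 0; -0.3 0.06 0 -0.03 0 0 0; -0.3 0.06 0 -0.03 0 0 0")

```text
time_s: 14.55
eef_pos: [0.7428, 0.0244, 0.247]
eef_rot: [-0.0, 0.998, -0.062, -0.001]
wrist_force: [0.4, -0.1, -0.3]
opening: 0.652
grasp_force: 0.0
```

```bash
python3 - <<'E'
from m import *
o=ctrl.get_obs(); print(o["eef_pos"],o["eef_rot"],o["wrist_force"])
c=cam("wrist"); cv2.imwrite("pics/w8.png",c["img"][...,::-1]); p=cloud(c)
C,a=np.array([.6668,.1046]),np.radians(-7.6); q=local(p,C,a); z=p[...,2]
w=(z>.065)&(abs(q[...,0]-.027)<.03)&(abs(q[...,1]+.07)<.03); print("wing",w.sum(),np.median(z[w]),cv2.minAreaRect((q[w]*1000).astype(np.float32)))
# frame top extents
f=(abs(z-.034)<.004)&(q[...,0]>-.13)&(q[...,0]<-.005)&(q[...,1]>-.17)&(q[...,1]<-.003)
print("frame",f.sum(),np.median(z[f]),cv2.minAreaRect((q[f]*1000).astype(np.float32)))
E
```

```text
[0.7428097  0.02440892 0.24699726] [-7.96183583e-05  9.98060574e-01 -6.22353798e-02 -1.35737120e-03] [ 0.40771703 -0.07075827 -0.31234087]
wing 486 0.0781944776343835 ((28.251848220825195, -69.73274230957031), (40.71614074707031, 15.361884117126465), 0.42845618724823)
frame 3459 0.03504929492724396 ((-52.61927032470703, -71.37789154052734), (136.6963653564453, 95.19815826416016), 89.97997283935547)
```

View pics/w8.png

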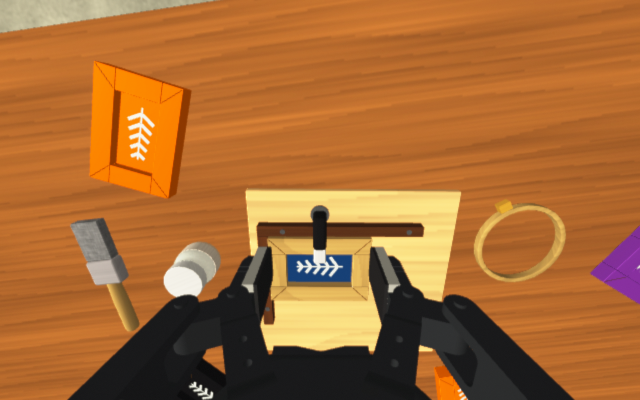

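The bar lies square across over the frame (320,250). The wing top has dropped about 10 mm to 0.078, and the frame is square (90.0°) in the corner. The jar (190,270), hoop (520,240) and brush (105,270) look untouched. I hand in.

```bash
python3 -c "
from bench import ctrl
print(ctrl.hand_in())"
```

```text
the job is handed in; nothing more can be done
None
```

The frame is home and square in the jig corner, the hold-down is swung across and pressed about 10 mm onto it, nothing else was touched, and the job is handed in (no verdict was returned).

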